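# Kit the tray for a tool change

## Task

Gather the kit for the next tool change into the tray, each piece in its own nest: the steel tool-holder cone standing on its flange in the large round nest, the collet nut flat in the small round nest, the steel setting block flat in the rectangular nest, and the drill lying in both notches of the drill rest. The brass air coupling and the thin shaft collar only look like the cone and the nut: leave them standing and lying where they are. Set the pieces down, do not drop them.

Things in the scene. Friction and masses are not known exactly. Their poses are not given: they have to be found in the camera images.
- cone: Tool-holder cone: turned bright steel taper standing on its wide flange, 49 mm diameter at the foot, 63 mm high, narrowing upward (the flange is 49 mm wide up to 24 mm height, then it tapers to 25 mm at the top; grip the flange). 0.21 kg. Round, any yaw. Origin at the centre of its underside, z up.
- nut: Collet nut: dark steel ring nut with a chamfered small hole, 35 mm diameter, 18 mm high, lying flat; its side is straight up to 13 mm height, with a chamfer above. 0.045 kg. Origin at the centre of its underside.
- block: Setting block: plain bright steel block, 30 mm (its x) x 50 mm (its y) x 20 mm high. 0.23 kg. Origin at the centre of its underside; grip it across the 30 mm.
- drill: Dowel drill: straight round steel drill lying on the table, 104 mm long (its x), 10 mm diameter; it does not roll. 0.04 kg. Origin below its middle, on its underside; it starts roughly along the world y axis.
- coupling: Look-alike of the cone, not part of the kit: slender brass air coupling standing upright, 24 mm diameter, 58 mm high. Origin at the centre of its underside.
- collar: Look-alike of the nut, not part of the kit: thin dark steel shaft collar, plain flat ring, 35 mm outside, 23 mm bore, 10 mm high, lying flat. Origin at the centre of its underside.
- cone_nest: Large round nest on the tray: black plastic ring, 66 mm inside, 74 mm outside, 6 mm high, open to the tray floor. Origin at its centre on the tray floor. The grey tray, 195 x 250 mm, 4 mm floor, 10 mm rim, is fixed to the table at the left; its place and turn vary.
- nut_nest: Small round nest on the same tray: black ring, 51 mm inside, 59 mm outside, 6 mm high, open to the tray floor. Origin at its centre on the tray floor. The four nests, fixed, form a 2 x 2 pattern, 92 mm apart along their x and 115 mm along their y; which nest sits in which quarter varies.
- block_nest: Rectangular nest on the same tray: black frame, 48 mm (its x) by 68 mm (its y) inside, walls 4 mm thick and 6 mm high, open to the tray floor. Origin at its centre on the tray floor, 4 mm above the table, as for all nests.
- drill_rest: Drill rest on the same tray: two black notched posts 68 mm apart along its y, each 8 mm thick, 60 mm free between them for the fingers. Notches 26 mm wide (along x), their floors 8 mm above the tray floor, between ears 6 mm wide and 16 mm high. The drill lies along y in both, overhanging each end. Origin midway between the posts on the tray floor.
Things that resemble listed ones, but are neither listed nor needed, are in the scene too. Leave any red or turquoise look-alike of the cone alone.

How it is judged:
At the end, for the whole second after the job is handed in: On the tray floor in their nests: cone (upright) and nut (flat) within 12 mm of the nest centre, block (flat) within 15 mm; drill level in both notches, within 15 mm of the rest centre and 0.3 rad of its line. All at rest. Coupling and collar within 20 mm of their start (horizontal distance between cone and cone_nest below 0.012 m and linear speed of each of cone, nut, block, drill below 0.02 m/s and angle between each of cone, nut, block's own z axis and vertical below 0.12 rad and z of cone in the frame of cone_nest below 0.003 m and horizontal distance between nut and nut_nest below 0.012 m and z of nut in the frame of nut_nest below 0.003 m and horizontal distance between block and block_nest below 0.015 m and z of block in the frame of block_nest below 0.003 m and horizontal distance between drill and drill_rest below 0.015 m and angle between the x axis of drill and the y axis of drill_rest, either way round below 0.3 rad and angle between drill's own x axis and vertical between 1.45 and 1.69 rad and z of drill in the frame of drill_rest between 0.005 and 0.011 m and distance of each of coupling, collar from where it was at the start of the episode below 0.02 m); the robot touches nothing.
It fails at once if the air coupling or the shaft collar is pushed or carried away (distance of any of coupling, collar from where it was at the start of the episode above 0.02 m).
It fails at once if a piece of the kit is dropped (faster than 0.7 m/s with no finger on it) ((contact force between cone and the fingers below 0.01 N and linear speed of cone above 0.7 m/s) or (contact force between nut and the fingers below 0.01 N and linear speed of nut above 0.7 m/s) or (contact force between block and the fingers below 0.01 N and linear speed of block above 0.7 m/s) or (contact force between drill and the fingers below 0.01 N and linear speed of drill above 0.7 m/s)).
It also fails if it takes over 112 s, if anything falls off the work surface, if the arm or the gripper's body presses on something with over 40 N, if the wrist force passes 120 N, or if a joint passes its speed limit or range.

## Robot

A 6-joint arm with a two-finger parallel gripper is mounted at the origin on a cart in front of the work surface, level with it; the furniture and walls round the work are solid. World frame = base frame: x ahead of the robot, y to its left, z up, the work surface at z = 0. Lengths are in m, angles in rad, forces in N, time in s.
With the tool pointing down it reaches from about 0.325 to 0.9 m from the base axis. Payload 6.1 kg.
Tool frame: the origin (TCP) lies midway between the tips of the shut fingers; the grasp point (between the pads) lies 19 mm behind it; z points along the fingers, y is the line along which they close (so a half turn about z gives the same grasp; the last joint's range is limited). The gripper opens to 85 mm and grips with 20 to 120 N. Pads are 22 mm wide; open, the fingers measure 114 mm over their backs; the gripper's body (76 mm by 85 mm) begins 54 mm behind the grasp point. The pads swing forward as they close: fully open they stand 13 mm farther back than shut.
Start: joints at [-0.126, 0.22, 1.526, -0, 1.395, -0.126], TCP at [0.625, -0, 0.231] pointing down, gripper open.
Joint ranges: [-2.98, 2.98], [-0.91, 2.08], [0.09, 2.57], [-1.24, 4.39], [0.2, 2.65], [-2.68, 2.68]. Speed limits (rad/s): [2.57, 2.57, 3.01, 3.14, 3.14, 3.14].

## Interface

Orientations are given as [roll, pitch, yaw] about the fixed x, y, z axes, in that order (R = Rz(yaw) Ry(pitch) Rx(roll)).
In Python, from plant import movep, move_l, set_joints, gripper_to, hold, inverse_kinematics, observe, get_image, get_calibration, Unreachable, job_done gives the robot as it stands. Calls block until the motion is done:
- movep(position, orientation): joint-space move of the TCP to a pose.
- move_l(position, feed=0.15, rotation=None, max_force=None): straight line of the TCP; rotation=None keeps the orientation; feed is the mean speed in m/s. With max_force (N) it stops when the force on the tool has changed by that much, and returns True; else False.
- set_joints(angles): joint-space move.
- gripper_to(opening, f_grip=None): finger opening in m; f_grip is the grip in N (None keeps the last); returns when the fingers have stopped.
- hold(seconds).
- inverse_kinematics(position, orientation): joint angles nearest the present ones, or None.
- observe(): the state.
- get_image(name): name is "scene" or "side" or "wrist"; returns (picture, depth): 480x640x3 uint8, red, green, blue; 480x640 float32, m along the optical axis (not along the pixel's ray), 0 where there is no reading.
- get_calibration(name): a dict with "intrinsics" (3x3 intrinsics, pixels), "world_from_camera" (4x4, takes a point from camera to world coordinates). Camera axes: x right, y down, z forward; pixel columns grow to the right and rows downward; lengths in m; the calibration is good to about 2 mm. A picture is of the moment at which its call begins: read the wrist's pose just before it. get_calibration takes no time and is no camera call; for the wrist camera it gives the pose at the moment of the call.
A pose or a line that the arm cannot do raises Unreachable and nothing moves.
- job_done(): hands the job in; it is judged then, once.
The state is a dict: "time_s": time; "q": joint angles; "joint_velocities": joint speeds; "joint_torque": joint torques, N m; "eef_pos": TCP position; "tcp_rot": TCP orientation; "ft_force": force on the tool from outside, world axes, zero at the start; "torque": the same for the moment, N m; "opening": finger opening in m; "grasp_force": force on a finger pad.
Only numpy, scipy, OpenCV 4.12 (cv2) and the standard library are available. Lean on these libraries where they do the work, as an engineer would, in place of code of your own. Each camera call takes 0.05 s, during which the arm holds its last target. There are 200 camera calls.

## Working session

There is one attempt and no reset: what is moved stays moved. The work goes in short steps, each a Python script; the robot and the scene stay as the last script left them, time stands still between calls to the robot, and variables do not carry over. Pictures are saved under pics/ and viewed, at most 14 in all, crops included, and the job is handed in when it is done.

```bash
ls; mkdir -p pics; python3 - <<'E'
from plant import *
import cv2,numpy as np
for n in("scene","side"):
    im,d=get_image(n);cv2.imwrite(f"pics/{n}0.png",im[:,:,::-1]);np.savez(f"pics/{n}0.npz",im=im,d=d)
    c=get_calibration(n);print(n,np.round(c["intrinsics"],1).tolist(),np.round(c["world_from_camera"],3).tolist())
print(observe())
E
```

```text
pics
scene [[612.2, 0.0, 321.0], [0.0, 612.2, 239.0], [0.0, 0.0, 1.0]] [[0.73, -0.36, 0.581, -0.268], [-0.684, -0.362, 0.634, -0.929], [-0.018, -0.86, -0.51, 0.77], [0.0, 0.0, 0.0, 1.0]]
side [[599.0, 0.0, 321.1], [0.0, 599.0, 238.6], [0.0, 0.0, 1.0]] [[-0.636, 0.671, -0.38, 1.192], [0.771, 0.552, -0.317, 0.469], [-0.003, -0.495, -0.869, 1.392], [0.0, 0.0, 0.0, 1.0]]
{'time_s': 0.1, 'q': array([-1.26084175e-01,  2.21156689e-01,  1.52753664e+00, -2.31815230e-05,
        1.39471599e+00, -1.26089629e-01]), 'joint_velocities': array([-0.00031463, -0.00153418, -0.00278239,  0.00078387,  0.00088337,
        0.00019334]), 'joint_torque': array([ 6.93603797e-04, -4.98243856e+01, -3.90546799e+01, -2.32586735e-04,
        5.66593517e-03, -2.12633734e-05]), 'eef_pos': array([6.24430437e-01, 7.05771949e-05, 2.30281671e-01]), 'tcp_rot': array([-3.13978754e+00, -2.05821824e-04,  1.57080568e+00]), 'ft_force': array([ 0.13234064, -0.32068165,  0.17488663]), 'torque': array([0.01510396, 0.00249422, 0.01960826]), 'grasp_force': 0.0, 'opening': 0.08519030071339377}
```

View pics/scene0.png

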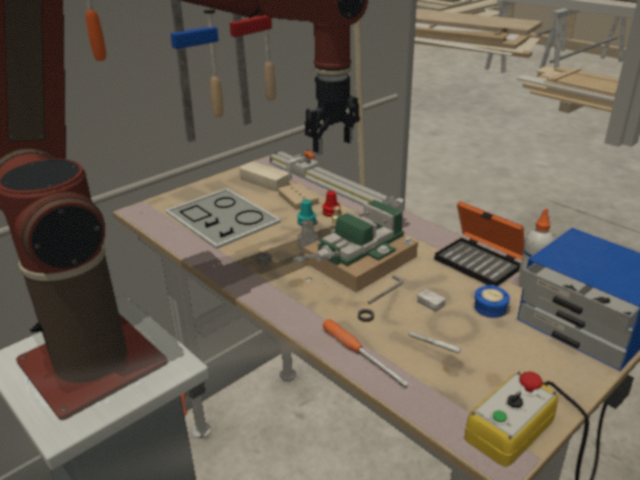

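View pics/side0.png

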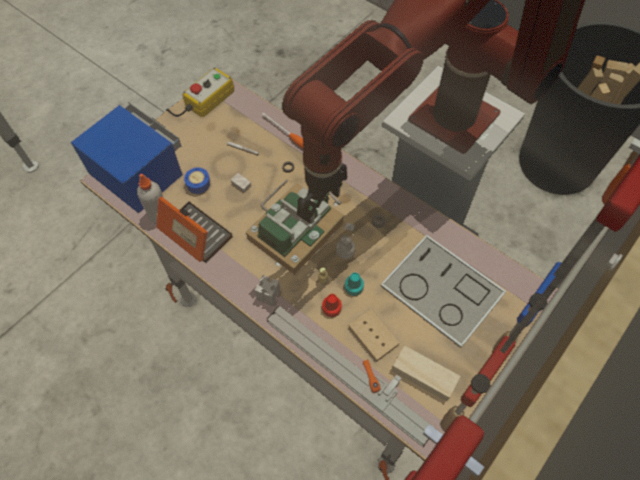

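The side view shows the steel cone at about (345,247) and the brass coupling at (322,274). There are rings at (288,167) and (378,221). For the drill there are two candidates, (242,148) and (273,193). The block is at (241,183) and the tray at (445,288). I'll enlarge to tell them apart.

```bash
cat > h.py <<'E'
import cv2,numpy as np
from plant import *
def ray(name_or_cal,u,v,z):
    c=get_calibration(name_or_cal) if isinstance(name_or_cal,str) else name_or_cal
    K=np.array(c["intrinsics"]);T=np.array(c["world_from_camera"])
    d=T[:3,:3]@np.linalg.solve(K,[u,v,1.]);o=T[:3,3]
    return o+d*(z-o[2])/d[2]
def proj(c,p):
    K=np.array(c["intrinsics"]);T=np.array(c["world_from_camera"])
    q=K@(T[:3,:3].T@(np.array(p)-T[:3,3]));return q[:2]/q[2]
E
python3 - <<'E'
from h import *
im=np.load("pics/side0.npz")["im"][:,:,::-1]
a=im[130:300,220:400];cv2.imwrite("pics/c1.png",cv2.convertScaleAbs(cv2.resize(a,None,fx=3.5,fy=3.5,interpolation=cv2.INTER_CUBIC)[:,:],alpha=1.6))
for n,u,v,z in [("cone",345,258,0),("coupling",322,280,0),("ringA",288,167,.01),("ringB",378,221,.015),("drill",242,148,.005),("thin",273,193,.005),("block",241,183,.02),("teal",354,290,0),("red",332,310,0),
 ("nest big",414,287,.01),("nest small",451,315,.01),("rect",472,289,.01),("post1",425,254,.02),("post2",446,269,.02)]:
    print(n,ray("side",u,v,z).round(3))
E
```

```text
cone [0.588 0.047 0.   ]
coupling [ 0.676  0.041 -0.   ]
ringA [ 0.466 -0.257  0.01 ]
ringB [0.45  0.05  0.015]
drill [ 0.496 -0.409  0.005]
thin [ 0.557 -0.233  0.005]
block [ 0.595 -0.317  0.02 ]
teal [0.646 0.122 0.   ]
red [0.724 0.113 0.   ]
nest big [0.546 0.237 0.01 ]
nest small [0.551 0.352 0.01 ]
rect [0.457 0.354 0.01 ]
post1 [0.455 0.206 0.02 ]
post2 [0.457 0.273 0.02 ]
```

View pics/c1.png

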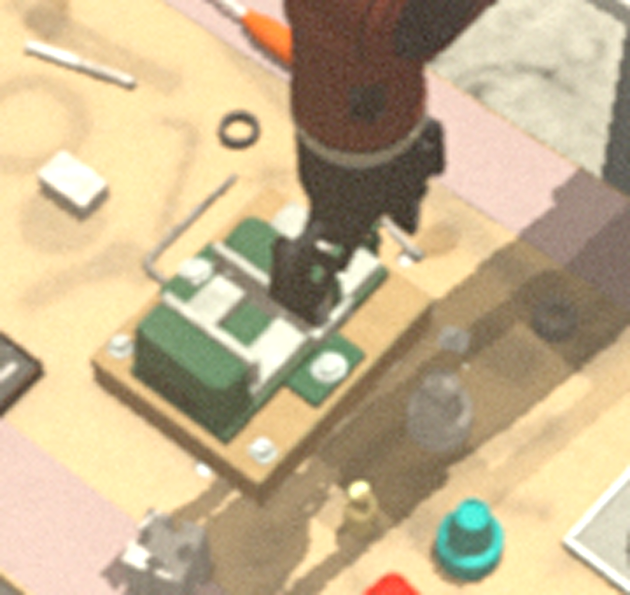

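Candidates:
- **Rings:** A (288,167) is thin with a wide bore, so it's the collar. B (378,221), in shadow, is thick with a small hole, so it's the nut.
- **Upright pieces:** (345,247) is steel-grey and wide, so it's the cone. (322,274) is slender brass, so it's the coupling.
- **Rods:** (242,148) is a straight bright rod, so it's the drill. (273,193) is a bent hex key.
- **Block:** the bright block is at (241,183).

Next I'll take closer wrist views.

```bash
python3 - <<'E'
from h import *
c=get_calibration("wrist");print(np.round(c["world_from_camera"],3).tolist(),np.round(c["intrinsics"],1).tolist())
from math import pi
import pickle
for n,p in [("tray",(.50,.27,.33)),("cn",(.50,.05,.3)),("bd",(.53,-.36,.3))]:
    movep(p,[pi,0,pi/2]);hold(.2)
    c=get_calibration("wrist");im,d=get_image("wrist")
    pickle.dump((c,im,d),open(f"pics/w_{n}.pkl","wb"));cv2.imwrite(f"pics/w_{n}.png",im[:,:,::-1])
    print(n,np.array(c["world_from_camera"])[:3,3].round(3),observe()["time_s"])
E
```

```text
[[1.0, 0.002, -0.001, 0.625], [0.001, -0.945, -0.328, 0.084], [-0.002, 0.328, -0.945, 0.373], [0.0, 0.0, 0.0, 1.0]] [[407.8, 0.0, 325.0], [0.0, 407.8, 242.6], [0.0, 0.0, 1.0]]
tray [0.501 0.353 0.472] 1.5417
cn [0.5   0.135 0.443] 2.6833
bd [ 0.531 -0.275  0.444] 4.45
```

View pics/w_tray.png

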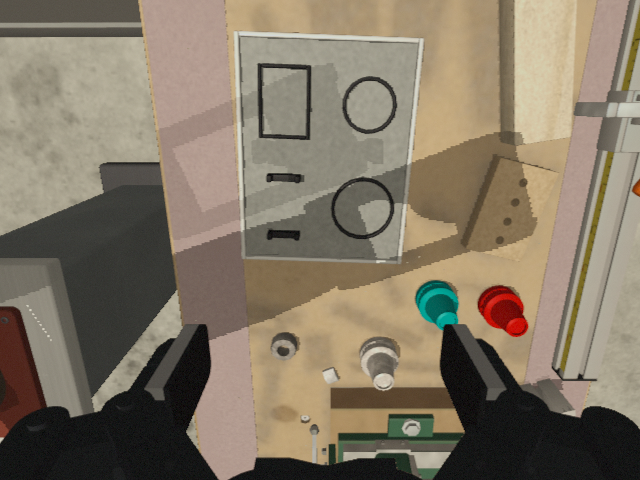

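View pics/w_cn.png

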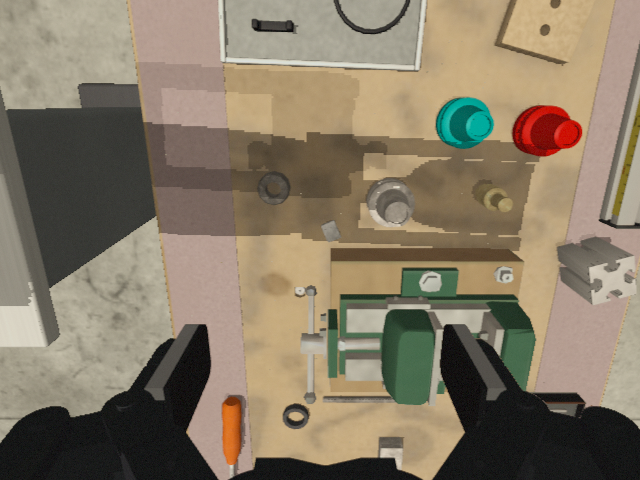

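View pics/w_bd.png

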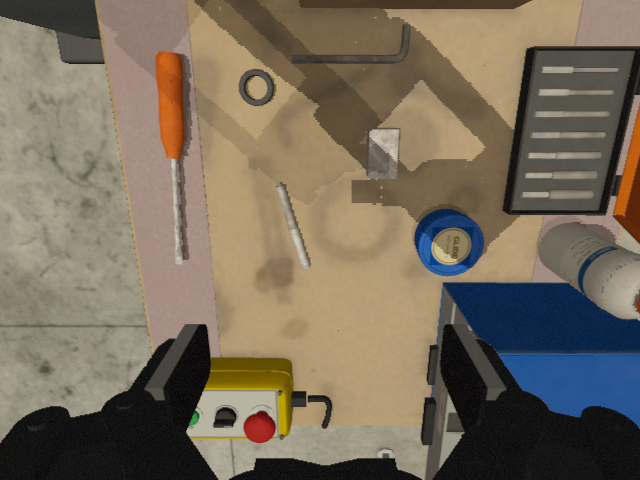

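The tray view shows:
- rectangular nest at (285,101)
- small ring at (370,104)
- large ring at (362,208)
- posts at (285,178) and (283,235)

In the middle view the nut is at (274,187), the cone at (390,203) and the brass coupling at (493,196). The third view shows the drill from (281,185) to (307,266), the block at (384,153) and the collar at (256,87).

I'll measure these from masks and depth.

```bash
python3 - <<'E'
from h import *
import pickle
def cloud(n):
    c,im,d=pickle.load(open(f"pics/w_{n}.pkl","rb"))
    K=np.array(c["intrinsics"]);T=np.array(c["world_from_camera"])
    v,u=np.mgrid[:480,:640];P=np.stack([(u-K[0,2])/K[0,0]*d,(v-K[1,2])/K[1,1]*d,d],-1)@T[:3,:3].T+T[:3,3]
    return c,im,d,P
def onz(c,uv,z): return np.array([ray(c,u,v,z)[:2] for u,v in uv])
# tray nests
c,im,d,P=cloud("tray");g=im.max(2)
print("tray floor z",np.median(P[190:200,250:320,2]).round(4))
m=(g<60).astype(np.uint8);m[:35]=0;m[262:]=0;m[:,:246]=0;m[:,405:]=0
n,l,s,ce=cv2.connectedComponentsWithStats(m)
for i in range(1,n):
    if s[i,4]<60: continue
    v,u=np.where(l==i)
    # visible top at z=.010 (.020 posts)
    z=.020 if s[i,3]<14 else .010
    q=onz(c,np.c_[u,v],z).astype(np.float32);r=cv2.minAreaRect(q)
    print("nest",s[i].tolist(),ce[i].round(1),np.round(r[0],4),np.round(r[1],4),round(r[2],1))
    # inner hole centre
def seg(P,x,y,r,z0,z1):
    return (np.hypot(P[...,0]-x,P[...,1]-y)<r)&(P[...,2]>z0)&(P[...,2]<z1)
c,im,d,P=cloud("cn")
print("table",np.median(P[205:230,280:320,2]))
for n,x,y,r,z0,z1 in[("nut",.45,.05,.03,.008,.03),("cone fl",.588,.047,.04,.015,.03),("cone top",.588,.047,.04,.055,.08),("coupl",.676,.041,.03,.04,.08),("collar",.466,-.257,.03,.005,.02)]:
    q=P[seg(P,x,y,r,z0,z1)];
    if len(q)<5: print(n,len(q));continue
    (cx,cy),rr=cv2.minEnclosingCircle(q[:,:2].astype(np.float32));print(n,len(q),round(cx,4),round(cy,4),round(rr,4),np.median(q[:,2]).round(4))
c,im,d,P=cloud("bd")
for n,x,y,r,z0,z1 in[("block",.595,-.317,.05,.014,.03),("drill",.496,-.409,.07,.005,.02),("collar",.466,-.257,.03,.005,.02)]:
    q=P[seg(P,x,y,r,z0,z1)];print(n,len(q),[np.round(t,4) for t in cv2.minAreaRect(q[:,:2].astype(np.float32))],np.percentile(q[:,2],[10,50,90]).round(4))
E
```

```text
tray floor z 0.0045
nest [258, 64, 53, 76, 775] [284.6 100.2] [0.4569 0.3512] [0.0755 0.0556] 88.3
nest [343, 77, 54, 57, 428] [369.9 104.9] [0.5487 0.3479] [0.057  0.0555] 62.7
nest [267, 174, 34, 9, 185] [285.5 177.5] [0.4544 0.2717] [0.0089 0.037 ] 90.0
nest [331, 178, 63, 61, 599] [362.  208.3] [0.5438 0.2338] [0.072  0.0725] 90.0
nest [267, 230, 33, 11, 277] [283.1 234. ] [0.4515 0.2054] [0.0122 0.0374] 87.8
table 0.0004081031090985565
nut 670 0.445 0.047 0.0174 0.0175
cone fl 544 0.571 0.0344 0.0244 0.0257
cone top 611 0.5697 0.033 0.0136 0.0612
coupl 271 0.6743 0.0383 0.0063 0.0579
collar 342 0.4613 -0.2614 0.018 0.0097
block 1487 [array([ 0.5895, -0.326 ]), array([0.0496, 0.03  ]), np.float64(89.9747)] [0.0194 0.0205 0.0216]
drill 761 [array([ 0.4942, -0.4074]), array([0.01  , 0.1035]), np.float64(16.0638)] [0.0073 0.0094 0.0108]
collar 600 [array([ 0.4614, -0.2625]), array([0.0339, 0.0338]), np.float64(42.7026)] [0.0087 0.0102 0.0114]
```

Everything matches the given sizes. The rest centre is about (.4525,.238) and the tray yaw about -2.5°. The nest rings limit how low the fingertips can go, so I'll calibrate the tip height against opening with a light touch on free table. Then I'll do the nut first.

```bash
cat >> h.py <<'E'
from math import pi
Z=.25
def touch(xy,op):
    gripper_to(op);move_l([*xy,.03],feed=.2);r=move_l([*xy,-.012],feed=.02,max_force=4);z=observe()["eef_pos"][2];move_l([*xy,.03],feed=.2);return r,z
def pick(xy,yaw,z,op,f):
    movep([*xy,Z],[pi,0,yaw]);gripper_to(op,20);move_l([*xy,z+.04],feed=.3);move_l([*xy,z],feed=.08,max_force=8)
    gripper_to(0.0,f);o=observe();move_l([*xy,z+.03],feed=.1);move_l([*xy,Z],feed=.3);o2=observe()
    print("pick",o["eef_pos"].round(4),round(o["opening"],4),o["grasp_force"],round(o2["opening"],4),o2["grasp_force"],o2["time_s"])
def place(xy,yaw,z,op):
    movep([*xy,Z],[pi,0,yaw]);move_l([*xy,z+.03],feed=.25);r=move_l([*xy,z-.002],feed=.025,max_force=4)
    o=observe();hold(.2);gripper_to(op,20);hold(.2);move_l([*xy,z+.04],feed=.1);move_l([*xy,Z],feed=.3)
    print("place",r,o["eef_pos"].round(4),round(o["opening"],4),observe()["time_s"])
E
python3 - <<'E'
from h import *
movep([.53,.11,.12],[pi,0,pi/2])
for op in(.049,.032,.010): r,z=touch((.53,.11),op);print(op,r,z.round(4),round(observe()["opening"],4),observe()["time_s"])
E
```

```text
0.049 True -0.0028 0.0489 9.125
0.032 True -0.0006 0.0318 11.4
0.01 True 0.0003 0.0101 13.675
```

```bash
python3 - <<'E'
from h import *
t=pi/2-.043
pick((.445,.047),t,.0068,.055,40)
place((.5487,.3479),t,.0108,.050)
pick((.5703,.0338),t,.0055,.066,60)
place((.5438,.2338),t,.0095,.062)
E
```

```text
pick [0.4458 0.0469 0.0078] 0.0313 39.120064191520214 0.0316 39.679274652153254 18.275
place True [0.5484 0.3478 0.0119] 0.0319 23.6
pick [0.5712 0.0337 0.0065] 0.0455 62.14208784629591 0.0457 61.77966589224525 28.2167
place True [0.5435 0.2337 0.0105] 0.0462 33.15
```

Both were set down on contact at exactly the expected height. Block and drill next, then a check picture.

```bash
python3 - <<'E'
from h import *
t=pi/2-.043
pick((.5895,-.326),pi/2,.0075,.055,70)
place((.4568,.3516),t,.0115,.046)
pick((.4942,-.4074),pi/2+.28,.002,.040,50)
place((.4525,.238),t,.014,.030)
movep((.50,.27,.33),[pi,0,pi/2]);hold(.2)
im,d=get_image("wrist");cv2.imwrite("pics/end.png",im[:,:,::-1])
import pickle;pickle.dump((get_calibration("wrist"),im,d),open("pics/w_end.pkl","wb"));print(observe()["time_s"])
E
```

```text
pick [ 0.5901 -0.3265  0.0085] 0.0276 71.16087555885315 0.0278 70.47690868377686 38.55
place True [0.4566 0.3515 0.0125] 0.028 45.1083
pick [ 0.4946 -0.4079  0.0028] 0.0073 50.147979855537415 0.0073 49.77166950702667 51.2333
place True [0.4523 0.2379 0.0147] 0.0073 57.6833
58.4083
```

View pics/end.png

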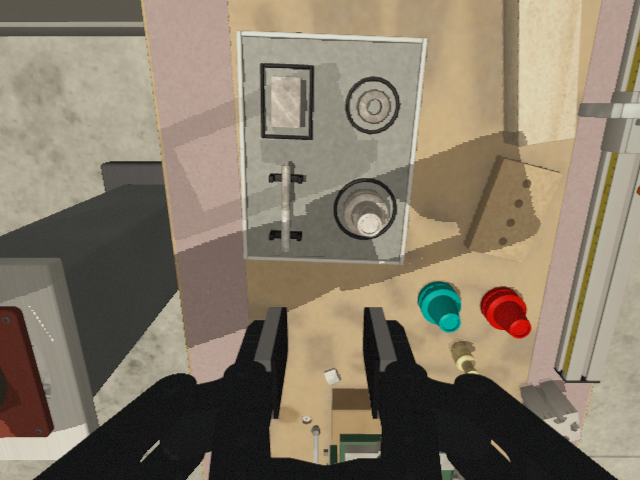

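All four pieces sit in their nests: block (286,101), nut (374,105), cone (366,210) and drill (287,207) across both posts. The coupling hasn't moved. I'll check positions and heights from depth, then hand in.

```bash
python3 - <<'E'
from h import *
import pickle
c,im,d=pickle.load(open("pics/w_end.pkl","rb"));K=np.array(c["intrinsics"]);T=np.array(c["world_from_camera"])
v,u=np.mgrid[:480,:640];P=np.stack([(u-K[0,2])/K[0,0]*d,(v-K[1,2])/K[1,1]*d,d],-1)@T[:3,:3].T+T[:3,3]
ok=True
for n,x,y,r,z0,z1,h in[("nut",.5487,.3479,.024,.016,.03,.022),("cone",.5438,.2338,.032,.055,.08,.067),("block",.4568,.3516,.033,.018,.03,.024),("drill",.4525,.238,.07,.0165,.03,.022)]:
    s=(np.hypot(P[...,0]-x,P[...,1]-y)<r)&(P[...,2]>z0)&(P[...,2]<z1)
    if n=="drill": s&=abs(P[...,0]-x)<.009
    q=P[s];b=cv2.minAreaRect(q[:,:2].astype(np.float32));e=np.hypot(b[0][0]-x,b[0][1]-y);zz=np.percentile(q[:,2],90)
    print(n,np.round(b[0],4),np.round(b[1],4),round(b[2],1),e.round(4),zz.round(4));ok&=e<.008 and abs(zz-h)<.004
print(ok)
if ok: print(job_done())
E
```

```text
nut [0.5484 0.3479] [0.0337 0.0333] 44.9 0.0003 0.0237
cone [0.5432 0.2336] [0.0264 0.0259] 70.0 0.0007 0.0681
block [0.457  0.3518] [0.0499 0.0297] 87.7 0.0003 0.0261
drill [0.4528 0.2381] [0.1033 0.0094] 88.1 0.0003 0.0233
True
the job is handed in; nothing more can be done
None
```

The job is handed in after about 58 s: cone, nut, block and drill each measured within 1 mm of their nest centres, and the coupling and collar were never touched; no verdict came back.

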